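Try the lid of a storage box, free its catch if caught, hold it open

ROBOT

A 6-joint arm with a two-finger parallel gripper is mounted at the origin on a cart in front of the work surface, level with it; the furniture and walls round the work are solid. World frame = base frame: x ahead of the robot, y to its left, z up, the work surface at z = 0. Lengths are in m, angles in rad, forces in N, time in s.
With the tool pointing down it reaches from about 0.3 to 1 m from the base axis. Payload 5.1 kg.
Tool frame: the origin (TCP) lies at the very end of the fingers, on their centre line; the grasp point (between the pads) lies 19 mm behind it; z points along the fingers, y is the line along which they close (so a half turn about z gives the same grasp; the last joint's range is limited). The gripper opens to 95 mm and grips with 3 to 60 N. Pads are 20 mm wide; open, the fingers measure 119 mm over their backs; the gripper's body (75 mm by 180 mm) begins 59 mm behind the grasp point.
Start: joints at [1.255, 0.124, 1.65, -0, 1.367, -0.083], TCP at [0.15, 0.632, 0.215] pointing down, gripper open.
Joint ranges: [-2.61, 2.61], [-1.02, 2.33], [0.03, 2.71], [-1.35, 4.49], [0.32, 2.68], [-2.91, 2.91]. Speed limits (rad/s): [2.57, 2.57, 3.14, 3.14, 3.14, 3.14].

INTERFACE

Orientations are given as [roll, pitch, yaw] about the fixed x, y, z axes, in that order (R = Rz(yaw) Ry(pitch) Rx(roll)).
In Python, from workcell import * gives the robot as it stands. Calls block until the motion is done:
- reach(position, orientation): joint-space move of the TCP to a pose.
- line_to(position, rotation=None, velocity=0.15, f_stop=None): straight line of the TCP; rotation=None keeps the orientation; velocity is the mean speed in m/s. With f_stop (N) it stops when the force on the tool has changed by that much, and returns True; else False.
- goto_joints(angles): joint-space move.
- gripper_open() and close(): open the fingers fully, or close them until they stop; the grip force is fixed at half the most.
- hold(seconds).
- ik(position, orientation): joint angles nearest the present ones, or None.
- get_state(): the state.
- read_camera(name): name is "scene" or "top"; returns (picture, depth): 400x640x3 uint8, blue, green, red; 400x640 float32, m along the optical axis (not along the pixel's ray), 0 where there is no reading.
- get_calibration(name): a dict with "mtx" (3x3 intrinsics, pixels), "rvec" (rotation vector, rad) and "tvec" (3), from world to camera coordinates, as OpenCV has them. Camera axes: x right, y down, z forward; pixel columns grow to the right and rows downward; lengths in m; the calibration is good to about 2 mm. A picture is of the moment at which its call begins. get_calibration takes no time and is no camera call.
A pose or a line that the arm cannot do raises PlanningError and nothing moves.
- hand_in(): hands the job in; it is judged then, once.
Trained networks look in the newest picture that a camera, given by its name, has taken for a name from the list of things; names that differ only in an ending like _2 or _b are one class to them, and where a whole thing is asked for, a point or a joint stands for the part that bears it (a point fixed in the world has none). Each returns a list of dicts, best first, with "score" (0 to 1); they miss things now and then, are a little off and sometimes report something else, mostly with a low value. They report only what shows in the picture. A call takes as long as a camera call.
- boxes_of(camera, target): "centre" ([x, y, z] in m, in world coordinates, good to about 4 mm: the middle of the surface that is visible of it).
- landmark_of(camera, target): "centre" ([x, y, z] in m, in world coordinates, good to about 4 mm: a listed point, or the origin of a listed thing).
The state is a dict: "t": time; "q": joint angles; "dq": joint speeds; "effort": joint torques, N m; "ee_pos": TCP position; "orientation": TCP orientation; "wrist_force": force on the tool from outside, world axes, zero at the start; "moment": the same for the moment, N m; "opening": finger opening in m; "grip_force": force on a finger pad.
Only numpy, scipy, OpenCV 4.12 (cv2) and the standard library are available. Lean on these libraries where they do the work, as an engineer would, in place of code of your own. Each camera call takes 0.05 s, during which the arm holds its last target. There are 200 camera calls.

TASK

Lift the jar out of the tray on top of the storage box's lid and stand it upright on the worktop, clear of the box. Then, before you touch the round release button, tug the lid upward by its front tab to learn whether it is caught; if it is, press the button down to free it. Lift the lid by its tab and finish while still holding it about half open (some 45 degrees): it falls shut if let go. Leave the balm tin and the thread spool where they are.

Things in the scene. Friction and masses are not known exactly. Their poses are not given: they have to be found in the camera images.
- chest: Grey box fixed to the worktop, 180 (x) x 240 (y) x 120 mm high, hinged wooden lid on top (upper face at 128 mm). Origin: centre of underside. Own -x is its front, facing the robot; +y its left. On the front, y = 29 to 91 mm, a catch housing sticks out to x = -157, 105 mm high (119 next to the box). On the lid a tray: rim 16 mm high round 140 (x) x 160 mm, centred on the box.
- lid (a joint): Lid angle about its far upper edge, rad: 0 shut, grows as the front rises, 1.3 at most. About 0.4 kg; it falls shut from any angle. A hidden catch may or may not be caught at the start; this cannot be seen. If caught, the lid gives only 3 mm at the tab (0.014 rad), then stops firmly however hard it is pulled; if not, it rises freely with 2 to 3 N at the tab.
- lid_tab (a point): Grip point of the lid's wooden pull tab, a rounded block 30 mm wide (box y), 22 mm high, standing out 44 mm from the lid's front edge. Point: mid width and height, 26 mm out from the edge, at box x = -120, y = -40, z = 121 mm when shut; moves with the lid. Pinched on its side faces (fingers closing along box y) it can turn between the fingers as the lid rises.
- lid_hinge (a point): Point on the lid's hinge line, which runs along the box's y axis: middle of the box's far upper edge, at box x = 90, y = 0, z = 120 mm. The tab swings about this line at a radius of 210 mm.
- release (a joint): Depth of the release button, m: 0 up, 0.011 fully down. It needs 5 to 6 N and stays down once pressed. Fully down it throws the catch off for good, provided the lid is not being pulled up meanwhile.
- release_top (a point): Centre of the top of the round steel release button, 26 mm in diameter, on top of the catch housing, at box x = -136, y = 60, z = 119 mm when up (14 mm above the housing). The lid's edge is 23 mm from its centre.
- jar_mid (a point): Small round jar with a dark screw cap, 44 mm in diameter, 105 mm high, about 0.11 kg, loose, standing in the lid's tray; this point is its centre, half-way up. Its z axis is its long axis. It is the only thing in the tray. There is free worktop for it in front of the box and to its left, short of the tall laundry basket.
- jar: The same jar; origin at the centre of its underside.
- balm: Round tin of hand balm, 69 mm wide, 41 mm high, loose, to be left alone; origin at its underside.
- spool: Thread spool, 30 mm wide, 48 mm high, loose, to be left alone; origin at its underside.

How it is judged:
On the way, in this order (a step that is already met when the one before it is completed fails the run):
1. the jar stands upright on the worktop, let go (height (world z) of jar_mid between 0.045 and 0.06 m and angle between jar_mid's own z axis and vertical below 0.15 rad and contact force between the fingers and jar below 0.1 N and linear speed of jar below 0.03 m/s), for 0.2 s.
2. the lid is tugged up by the hand, as far as its play or further, the release button still being up (value of joint lid above 0.007 rad and value of joint release below 0.003 m and contact force between the fingers and lid above 1 N), for 0.1 s.
At the end, for the whole second after the job is handed in: The lid is held still by the fingers at 0.6 to 1.0 rad (34 to 57 degrees), and the jar stands upright (within 0.15 rad) on the worktop, let go and at rest, touching neither the box nor the fingers (all of step 1 and value of joint lid between 0.6 and 1 rad and velocity of joint lid between -0.1 and 0.1 rad/s and contact force between the fingers and lid above 1 N and contact force between jar and chest below 0.05 N); the arm keeps its last pose, push and grip.
It fails at once if the jar is tipped over (angle between jar_mid's own z axis and vertical above 0.6 rad).
It fails at once if a loose bystander is moved by more than 30 mm (distance of any of balm, spool from where it was at the start of the episode above 0.03 m).
It also fails if it takes over 64 s, if anything falls off the work surface, if the arm or the gripper's body presses on something with over 40 N, if the wrist force passes 120 N, or if a joint passes its speed limit or range.

## Working session

There is one attempt and no reset: what is moved stays moved. The work goes in short steps, each a Python script; the robot and the scene stay as the last script left them, time stands still between calls to the robot, and variables do not carry over. Pictures are saved under pics/ and viewed, at most 10 in all, crops included, and the job is handed in when it is done.

```bash
mkdir -p pics; ls
python3 - <<'E'
from workcell import *
import cv2
for c in ("scene","top"):
    im,d=read_camera(c); cv2.imwrite(f"pics/{c}0.png",im)
    for n in ("chest","lid_tab","lid_hinge","release_top","jar_mid","jar","balm","spool"):
        r=landmark_of(c,n)
        print(c,n,[([round(float(v),3) for v in x["centre"]],round(x["score"],2)) for x in r[:2]])
    k=get_calibration(c); print(k)
s=get_state();print(s["t"],s["ee_pos"],s["orientation"],s["opening"])
E
```

```text
pics
scene chest [([0.585, -0.3, 0.004], 0.76)]
scene lid_tab [([0.472, -0.255, 0.119], 0.76)]
scene lid_hinge [([0.652, -0.367, 0.122], 0.88), ([0.609, -0.296, 0.132], 0.54)]
scene release_top [([0.524, -0.168, 0.118], 0.62)]
scene jar_mid [([0.613, -0.296, 0.179], 0.85)]
scene jar [([0.609, -0.296, 0.13], 0.59)]
scene balm [([0.424, -0.56, 0.0], 0.85)]
scene spool [([0.7, -0.05, 0.001], 0.74)]
{'mtx': array([[365.37143809,   0.        , 318.96222125],
       [  0.        , 365.37143809, 199.83341092],
       [  0.        ,   0.        ,   1.        ]]), 'rvec': array([ 1.09392843, -2.00066411,  1.28620545]), 'tvec': array([0.0120393 , 0.38683209, 0.33181025])}
top chest [([0.586, -0.309, 0.001], 0.74)]
top lid_tab [([0.469, -0.255, 0.117], 0.65)]
top lid_hinge [([0.648, -0.365, 0.123], 0.91)]
top release_top [([0.522, -0.17, 0.121], 0.6)]
top jar_mid [([0.613, -0.298, 0.179], 0.62)]
top jar [([0.612, -0.299, 0.125], 0.57)]
top balm [([0.424, -0.558, 0.001], 0.97), ([0.612, -0.299, 0.127], 0.74)]
top spool [([0.704, -0.05, 0.003], 0.52)]
{'mtx': array([[371.13993164,   0.        , 320.11842252],
       [  0.        , 371.13993164, 201.49072121],
       [  0.        ,   0.        ,   1.        ]]), 'rvec': array([ 2.11489782, -2.1234273 ,  0.20347222]), 'tvec': array([-0.32675161,  0.57819676,  0.87034325])}
0.9 [0.14997499 0.63247091 0.21468722] [3.14151913e+00 5.89262422e-06 2.90878836e+00] 0.0950072586744609
```

View pics/scene0.png

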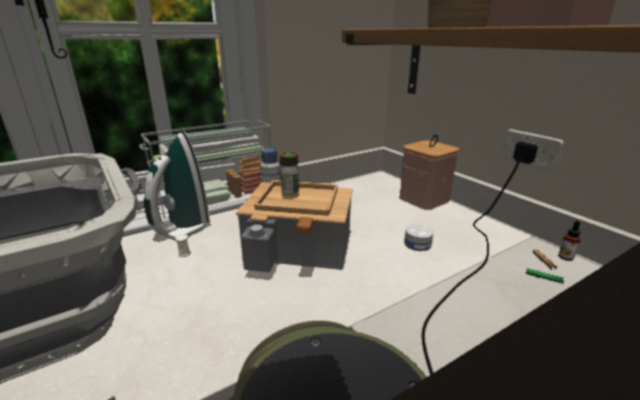

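View pics/top0.png

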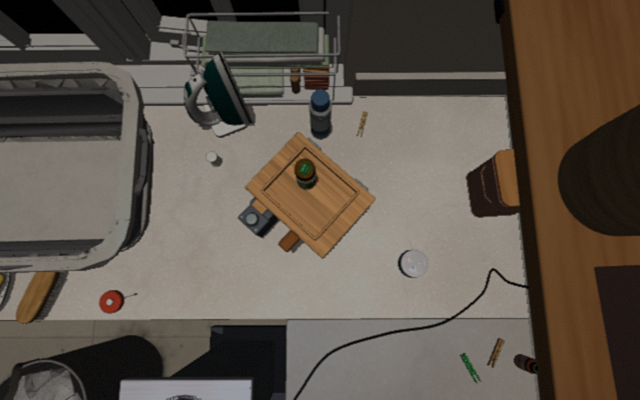

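```bash
cat > h.py <<'E'
import numpy as np
from scipy.spatial.transform import Rotation as R
# fit box pose (x,y,yaw) from the landmarks, averaged over the cameras
B=np.array([[0,0],[-.12,-.04],[.09,0],[-.136,.06]])
W=np.array([[.5855,-.3045],[.4705,-.255],[.650,-.366],[.523,-.169]])
def fit(B,W):
    b,w=B-B.mean(0),W-W.mean(0)
    a=np.arctan2((b[:,0]*w[:,1]-b[:,1]*w[:,0]).sum(),(b*w).sum())
    c,s=np.cos(a),np.sin(a); M=np.array([[c,-s],[s,c]])
    return a,W.mean(0)-M@B.mean(0),M
YAW,O,M=fit(B,W)
def w(x,y,z): return np.r_[O+M@[x,y],z]
E
python3 -c "
from h import *
print(YAW,O,[ (M@b+O-v).round(4) for b,v in zip(B,W)])
print(w(-.12,-.04,0),w(-.136,.06,0),w(.09,0,0))"
```

```text
-0.7354721039291153 [ 0.58466815 -0.30517647] [array([-0.0008, -0.0007]), array([-0.0017,  0.0007]), array([0.0014, 0.0004]), array([ 0.0011, -0.0004])]
[ 0.46884897 -0.25432456  0.        ] [ 0.52407847 -0.16943815  0.        ] [ 0.65140442 -0.36556083  0.        ]
```

The scene view shows the box at about (295,220), the jar on it at (290,175), the tab at (304,224), the catch housing at (260,245) and the tin at (418,237). In the top view the jar is at (305,172), the tab at (290,242), the button at (255,220), the spool at (213,158), the tin at (413,263), and the basket lies left of column 150. The networks agree with both pictures, and the box fit is good to about 2 mm.

```bash
cat >> h.py <<'E'
ORI=[np.pi,0,YAW+np.pi]      # tool down, fingers closing along box y
JAR=np.array([.612,-.297]); PUT=np.array([.41,-.03])
def arc(th,dz=0): return w(.09-.21*np.cos(th),-.04,.12+.21*np.sin(th)+.001-.019+dz)
E
python3 - <<'E'
from workcell import *
from h import *
import cv2
# basket top height from depth, and its worktop-side edge
im,d=read_camera("top"); k=get_calibration("top"); Rm=cv2.Rodrigues(k["rvec"])[0]
v,u=np.mgrid[60:300,0:200]; z=d[60:300,0:200]
P=np.linalg.inv(k["mtx"])@np.stack([u*z,v*z,z]).reshape(3,-1)
Pw=Rm.T@(P-k["tvec"][:,None]); Pw=Pw[:,z.ravel()>0]
b=Pw[:,(Pw[2]>.15)&(Pw[0]>.3)&(Pw[0]<.6)]
print("basket max z",np.percentile(b[2],99.5),"min y",np.percentile(b[1],1))
for p in ([.15,.632,.45],[*JAR,.32],[*JAR,.175],[*PUT,.25],[*PUT,.048],arc(0),arc(0,.12),arc(.8),w(-.136,.06,.105)):
    q=ik(p,ORI); print(np.round(p,3),None if q is None else np.round(q,2))
line_to([.15,.632,.42],velocity=.3)
s=get_state();print(s["t"],s["ee_pos"])
E
```

```text
basket max z 0.2503024258686702 min y 0.027444893330371506
[0.15  0.632 0.45 ] [ 1.26  0.08  1.31 -0.    1.75  0.42]
[ 0.612 -0.297  0.32 ] [-0.53  0.15  1.45  0.    1.54 -1.37]
[ 0.612 -0.297  0.175] [-0.53  0.21  1.62  0.    1.31 -1.37]
[ 0.41 -0.03  0.25] [-0.2  -0.46  2.1   0.    1.5  -1.04]
[ 0.41  -0.03   0.048] [-0.2  -0.26  2.31  0.    1.09 -1.04]
[ 0.469 -0.254  0.102] [-0.6  -0.03  2.01  0.    1.16 -1.43]
[ 0.469 -0.254  0.222] [-0.6  -0.14  1.9   0.    1.38 -1.43]
[ 0.516 -0.297  0.253] [-0.61 -0.02  1.73  0.    1.43 -1.45]
[ 0.524 -0.169  0.105] [-0.41  0.    1.97  0.    1.17 -1.25]
1.7833 [0.14988655 0.63160275 0.41769278]
```

```bash
sed -i 's/PUT=np.array.*/PUT=np.array([.40,-.12])/' h.py
python3 - <<'E'
from workcell import *
from h import *
reach([*JAR,.34],ORI)
r=landmark_of  # refine while above is occluded: skip
line_to([*JAR,.175],velocity=.15,f_stop=8)
close(); s=get_state(); print("grip",s["opening"],s["grip_force"],s["ee_pos"],s["wrist_force"])
line_to([*JAR,.30],velocity=.15)
print(get_state()["opening"])
line_to([*PUT,.25],velocity=.25)
line_to([*PUT,.07],velocity=.15)
hit=line_to([*PUT,.040],velocity=.03,f_stop=3)
s=get_state(); print(hit,s["ee_pos"],s["opening"],s["wrist_force"],s["t"])
E
```

```text
grip 0.04370820770709352 30.00000355183147 [ 0.61199238 -0.2969812   0.17496929] [-0.75528023  0.22578188  0.27484011]
0.04396243960297264
True [ 0.39987767 -0.11972129  0.04664093] 0.04358107791986076 [-0.27125464 -0.26646618  2.41558813] 11.8667
```

Run:
```python
from workcell import *
from h import *
import cv2
gripper_open(); line_to([*PUT,.22],velocity=.15); 
reach([*arc(0)[:2],.30],ORI)
for c in("scene","top"):
    im,_=read_camera(c); cv2.imwrite(f"pics/{c}1.png",im)
    for n in("jar_mid","lid_tab","release_top"):
        print(c,n,[(np.round(x["centre"],3),round(x["score"],2)) for x in landmark_of(c,n)[:2]])
print(arc(0),get_state()["t"])
```

```text
scene jar_mid [(array([ 0.4  , -0.12 ,  0.053]), 0.58)]
scene lid_tab [(array([ 0.476, -0.254,  0.122]), 0.64), (array([ 0.426, -0.561,  0.   ]), 0.61)]
scene release_top [(array([ 0.527, -0.167,  0.117]), 0.42)]
top jar_mid [(array([ 0.401, -0.12 ,  0.052]), 0.82)]
top lid_tab []
top release_top []
[ 0.46884897 -0.25432456  0.102     ] 15.2833
```

View pics/scene1.png

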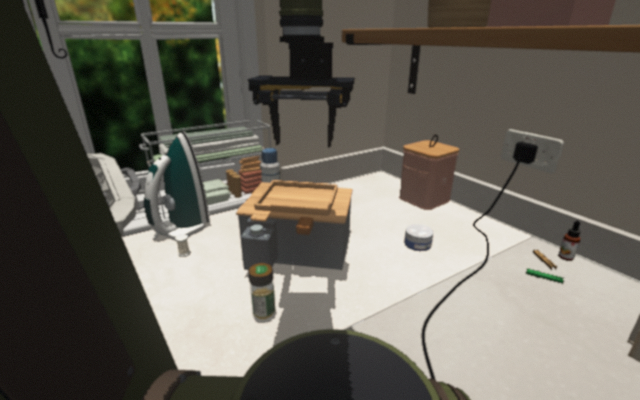

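The jar stands upright at (262,290), clear of the box, and the gripper hangs above the tab at (304,224). Next is the tug. I'm shifting the box estimate by 2 mm in x to fit the new readings.

```bash
sed -i 's/^YAW,O,M=.*/&\nO=O+[.002,.0005]/' h.py
python3 - <<'E'
from workcell import *
from h import *
p=arc(0)
line_to(p+[0,0,.05],velocity=.15)
print(line_to(p,velocity=.06,f_stop=8))
close(); s=get_state(); print("grip",s["opening"],s["grip_force"],s["ee_pos"],s["wrist_force"])
f0=s["wrist_force"]
hit=line_to(p+[0,0,.012],velocity=.02,f_stop=12)
hold(.3); s=get_state(); print("tug",hit,s["ee_pos"],s["wrist_force"]-f0,s["opening"],s["t"])
E
```

```text
False
grip 0.02952299474102168 29.993712902069092 [ 0.47079396 -0.25387127  0.10199221] [-0.481043    0.00064778  0.64236866]
tug True [ 0.4707784  -0.25385759  0.10465145] [ 4.35134335 -2.83586916 -2.64219948] 0.030131128610872467 19.0917
```

Run:
```python
from workcell import *
from h import *
p=arc(0)
hit=line_to(p+[0,0,.012],velocity=.02,f_stop=15)
s=get_state(); print("tug",hit,s["ee_pos"],s["wrist_force"],s["opening"])
hold(.3); s=get_state(); print(s["ee_pos"],s["wrist_force"],s["t"])
```

```text
tug True [ 0.47078302 -0.25386113  0.10486004] [ 2.62898922 -2.02989502 -2.42204126] 0.029840352910650937
[ 0.47080009 -0.25387377  0.10482413] [ 1.73872693 -0.55040068 -0.95904753] 19.675
```

Both tugs stopped hard at about 2.8 mm, so the lid is caught. I'll relax the pull, let go and press the button.

Run:
```python
from workcell import *
from h import *
p=arc(0); b=w(-.136,.06,0)
line_to(p,velocity=.03); gripper_open()
line_to(p+[0,0,.08],velocity=.15); close()
line_to(b+[0,0,.16],velocity=.15); line_to(b+[0,0,.126],velocity=.1)
h1=line_to(b+[0,0,.112],velocity=.02,f_stop=3); s=get_state(); print(h1,s["ee_pos"],s["wrist_force"])
h2=line_to(b+[0,0,.1035],velocity=.02,f_stop=18); s=get_state(); print(h2,s["ee_pos"],s["wrist_force"])
hold(.2)
line_to(b+[0,0,.18],velocity=.15); gripper_open()
line_to(p+[0,0,.08],velocity=.15); line_to(p,velocity=.08,f_stop=8); close()
s=get_state(); print("grip",s["opening"],s["ee_pos"])
hit=line_to(p+[0,0,.010],velocity=.02,f_stop=12)
s=get_state(); print("tug",hit,s["ee_pos"],s["wrist_force"],s["t"])
```

```text
True [ 0.52636815 -0.16906306  0.11748828] [0.51505047 0.75291671 1.27617983]
True [ 0.52644561 -0.16905327  0.10825899] [-1.34603942  0.22501509  4.51364612]
grip 0.029868518077772615 [ 0.47080761 -0.25386947  0.10199599]
tug False [ 0.47101841 -0.25405343  0.11216399] [ 2.23640829 -3.0397573  -1.51366303] 31.7083
```

The lid is free now, so I'll lift it along the arc.

Run:
```python
from workcell import *
from h import *
import cv2
for th in np.arange(.1,.81,.1):
    if line_to(arc(th),velocity=.08,f_stop=30): print("stop at",th); break
hold(.5); s=get_state(); print(s["ee_pos"],arc(.8),s["wrist_force"],s["opening"],s["grip_force"],s["t"])
for c in("scene","top"):
    im,_=read_camera(c); cv2.imwrite(f"pics/{c}2.png",im)
    for n in("jar_mid","lid_tab","balm","spool"):
        print(c,n,[(np.round(x["centre"],3),round(x["score"],2)) for x in landmark_of(c,n)[:2]])
```

```text
[ 0.51825754 -0.2972134   0.25290994] [ 0.51807718 -0.29655762  0.25264478] [-1.56814567 -5.34936767 -4.30632282] 0.029603578528625548 29.999691545963287 35.3583
scene jar_mid [(array([ 0.402, -0.121,  0.051]), 0.88)]
scene lid_tab [(array([ 0.52 , -0.296,  0.269]), 0.75)]
scene balm [(array([ 0.424, -0.561,  0.   ]), 0.79)]
scene spool [(array([ 0.699, -0.049,  0.004]), 0.54)]
top jar_mid []
top lid_tab []
top balm [(array([ 0.425, -0.558, -0.002]), 0.7)]
top spool [(array([ 0.421, -0.562,  0.001]), 0.58), (array([ 0.703, -0.048,  0.002]), 0.43)]
```

View pics/scene2.png

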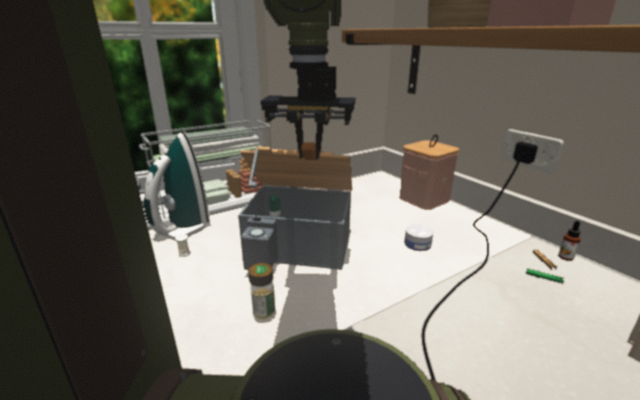

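The lid is held half open by its tab at (310,150), about 0.8 rad from the tab height of 0.27 m. The jar stands upright at (262,290), and the tin and spool have not moved.

```bash
python3 -c "
from workcell import *
print(hand_in())"
```

```text
the job is handed in; nothing more can be done
None
```

I handed the job in with the lid held by its tab at about 0.8 rad; it was caught when tugged and came free once the button was pressed, the jar stands upright on the worktop clear of the box, the tin and spool have not moved, and no verdict was returned.

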